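Set the extractor's speed dial by fingertip and start it

ROBOT

A 6-joint arm with a two-finger parallel gripper is mounted at the origin on a cart in front of the work surface, level with it; the furniture and walls round the work are solid. World frame = base frame: x ahead of the robot, y to its left, z up, the work surface at z = 0. Lengths are in m, angles in rad, forces in N, time in s.
With the tool pointing down it reaches from about 0.15 to 0.775 m from the base axis. Payload 6.1 kg.
Tool frame: the origin (TCP) lies at the very end of the fingers, on their centre line; the grasp point (between the pads) lies 19 mm behind it (arm.pinch_z is the z of the grasp point in the tool frame, in m); z points along the fingers, y is the line along which they close (so a half turn about z gives the same grasp; the last joint's range is limited). The gripper opens to 85 mm and grips with 20 to 120 N. Pads are 22 mm wide; open, the fingers measure 114 mm over their backs; the gripper's body (76 mm by 85 mm) begins 54 mm behind the grasp point. The pads swing forward as they close: fully open they stand 13 mm farther back than shut.
Start: joints at [-1.282, 0.126, -0.04, 1.405, 0, 1.571], TCP at [0.15, -0.503, 0.231] pointing down, gripper open.
Joint ranges: [-2.72, 2.72], [-0.95, 1.95], [-1.27, 1.35], [-1.78, 2.02], [-1.46, 1.47], [-3.14, 3.14]. Speed limits (rad/s): [2.39, 2.39, 3.01, 3.14, 3.14, 3.14].

INTERFACE

Orientations are given as a rotation vector (axis times angle).
In Python, from bench import readout, optics, order, arm gives the robot as it stands.
- The arm moves only by the tool jog_arm, never from a script. Its argument "moves" is a list of rows, each an object with "slide": the shift along the tool's x, y, z normalised to -1 to 1, where 1 is 60 mm, a list of three; "yaw": the turn about the tool's z normalised to -1 to 1, where 1 is 0.12 rad. In form: [{"slide": [tx, ty, tz], "yaw": yaw}, ...]. A call has 1 to 12 rows; each row shifts and turns the commanded pose from where the row before left it, along the tool's axes as they then stand; what a row does not reach is not made up. A row lasts 1/8 s, in which the tool goes at most 62.5 mm and 10.7 degrees, less where a joint would pass 70% of its speed; a pose out of reach is approached as far as the arm can. A call with a number of a shift or a turn outside -1 to 1 is refused whole. A call with a gripper value outside its range is refused whole. "claw" is the gripper's target within -1 to 1 (shut at 1, half-way at 0, fully open at -1), set as the call begins (left out, the last holds). The fingers move at their own pace and stop on an object; "newtons" is the grip in N (left out, the last holds). Time passes only in rows, so rows that do not move let the fingers close. It gives the time, the measured TCP pose, the force, the opening and the grip force at its end, in the units of the state.
- readout.read_state(): the state, without advancing time (a new reading comes with each control period).
- optics.capture(name): name is "scene" or "top" or "wrist"; returns a dict with "color" (384x512x3 uint8, blue, green, red), "range_z" (384x512 float32, m along the optical axis (not along the pixel's ray), 0 where there is no reading), "intrinsics" (3x3 intrinsics, pixels), "rvec" (rotation vector, rad) and "tvec" (3), from world to camera coordinates, as OpenCV has them. Camera axes: x right, y down, z forward; pixel columns grow to the right and rows downward; lengths in m; the calibration is good to about 2 mm. A picture is of the moment at which its call begins.
- order.sign_off(): hands the job in; it is judged then, once.
The state is a dict: "clock": time; "joint_pos": joint angles; "joint_vel": joint speeds; "tau": joint torques, N m; "tcp_pos": TCP position; "ee_rot": TCP orientation; "wrist_force": force on the tool from outside, world axes, zero at the start; "ft_torque": the same for the moment, N m; "width": finger opening in m; "grip_force": force on a finger pad.
Only numpy, scipy, OpenCV 4.12 (cv2) and the standard library are available. Lean on these libraries where they do the work, as an engineer would, in place of code of your own. Each camera call takes 0.05 s, during which the arm holds its last target. There are 200 camera calls.

TASK

On the grey fan control unit, press a fingertip on the big flat knurled dial and turn it clockwise by friction, click by click, until its pointer line clicks in at the long raised mark. Then press the round start key all the way down and let it come up again. Nothing is to be gripped or lifted; leave the square key alone, and leave the things lying around the unit and on it where they are.

Things in the scene. Friction and masses are not known exactly. Their poses are not given: they have to be found in the camera images.
- unit: Low grey control box, 170 (x) x 240 (y) x 55 mm high, fixed to the desk; origin under its centre, z up, x from its front (vents, robot's side) to its back, y to its left. The dial's axis stands at x = -5, y = 50 mm, the round start key at x = -35, y = -75 mm, the square stop key at x = 38, y = -85 mm in this frame.
- dial_face (a point): Centre of the flat top of the dial: a flat black disc 96 mm across with a finely ribbed bright metal rim and a white pointer line on top; no finger hole. The top stands 14 mm over the unit's top. The point turns with the dial: its y axis points from the dial's axis along the pointer line; z is up.
- dial_seat (a joint): Sinking of the sprung dial in m: 0 up, 0.006 bottomed. It begins to sink at about 4 N and bottoms at about 13 N, wherever on the top it is pressed. Pressed on top and dragged round its axis, the dial follows the fingertip by friction: a click needs about 0.03 Nm (1 N along the drag at 30 mm from the axis), friction is about 0.5, so a press of 6 to 12 N near the rim holds.
- pointer_tip (a point): Outer end of the pointer line on the dial's top, 46 mm from the dial's axis; turns with the dial.
- long_mark (a point): Inner end of the long raised black mark (20 x 7 mm, 2 mm high) on the unit's top behind the dial, 53 mm from the dial's axis, straight towards the unit's back (+x of the unit). The other five positions have short thin black ticks.
- speed_dial (a joint): Angle of the dial in rad, growing clockwise seen from above. Six positions 0, 0.524, 1.047, 1.571, 2.094, 2.618; end stops just beyond the first and last. A spring catch pulls it into the nearest one from half a step off. At 1.571 the pointer stands at the long mark; it starts at one of the three before (rarely balanced between two).
- start_key (a joint): Travel of the round start key in m: 0 up, 0.006 fully down (takes about 5 N, springs back).
- start_key_top (a point): Centre of the top of the round start key, a grey cap 28 mm across in a round black collar 44 mm across; the top is 22 mm over the unit's top, the collar 12 mm.
- stop_key (a joint): Travel of the square stop key in m: 0 up, 0.006 fully down (about 5 N). Not to be pressed.
- stop_key_top (a point): Centre of the top of the square stop key, a grey cap 24 x 24 mm in a square black collar; the top is 18 mm over the unit's top.
- screwdriver_1: Loose screwdriver with a red handle, 24 x 201 x 25 mm, in front of the unit; origin under its middle, long axis y. Leave alone.
- pliers: Loose pliers with red handles, 66 x 168 x 14 mm, beside the unit on the key side; origin under the middle, long axis y. Leave alone.
- tape_measure: Loose yellow tape measure, 66 x 78 x 40 mm, beside the unit on the dial side; origin under its middle. Leave alone.
- padlock: Loose brass padlock lying on top of the unit near its back edge, 57 x 38 x 18 mm; origin under its middle. Leave alone.
- anchor_bolt_1: Loose steel anchor bolt lying behind the unit, 23 x 60 x 23 mm, long axis y; origin under its middle. Leave alone.
- anchor_bolt_2: A second such bolt behind the unit, beside the first. Leave alone.

How it is judged:
By the outcome, as a careful person would: the job done as asked, in the order asked, and still so for the second after the job is handed in, with the robot touching nothing.
It also fails if it takes over 48 s, if anything falls off the work surface, if the arm or the gripper's body presses on something with over 40 N, if the wrist force passes 120 N, or if a joint passes its speed limit or range.

## Working session

There is one attempt and no reset: what is moved stays moved. The work goes in short steps, Python scripts to look and compute and a tool call to move; the robot and the scene stay as the last step left them, time stands still between calls to the robot, and variables do not carry over. Pictures are saved under pics/ and viewed, at most 10 in all, crops included, and the job is handed in when it is done.

Besides the shell and the picture viewer there is one more tool, called after ">>>" as a command line: name --argument value ..., lists and objects as JSON in quotes. jog_arm: Moves the arm, as the interface text tells. Its arguments: {"type":"object","properties":{"moves":{"type":"array","items":{"type":"object","properties":{"slide":{"type":"array","items":{"type":"number","minimum":-1,"maximum":1}},"yaw":{"type":"number","minimum":-1,"maximum":1}}}},"claw":{"type":"number"},"newtons":{"type":"number"}},"required":["moves"]}

```bash
mkdir -p pics; ls
cat > h.py <<'E'
import numpy as np, cv2
from bench import readout, optics, order, arm
def cap(n):
    d=optics.capture(n); d['R']=cv2.Rodrigues(np.array(d['rvec'],float))[0]; d['t']=np.array(d['tvec'],float).ravel(); d['K']=np.array(d['intrinsics']); return d
def ray(d,uv,z):
    uv=np.atleast_2d(uv).astype(float); p=np.c_[uv,np.ones(len(uv))]@np.linalg.inv(d['K']).T@d['R']
    c=-d['R'].T@d['t']; return c+p*((z-c[2])/p[:,2:3])
def cloud(d):
    h,w=d['range_z'].shape; v,u=np.mgrid[:h,:w]; z=d['range_z']
    p=np.stack([u,v,np.ones_like(u)],-1)@np.linalg.inv(d['K']).T*z[...,None]
    return (p-d['t'])@d['R']
E
python3 - <<'E'
from h import *
a=cap('top');b=cap('scene')
np.savez('top.npz',**a)
cv2.imwrite('pics/top.png',a['color']);cv2.imwrite('pics/scene.png',b['color'])
s=readout.read_state();print(s['clock'],s['tcp_pos'],s['ee_rot'],s['wrist_force'],s['width'])
P=cloud(a);print(P[192,256],a['K'][0,0],-a['R'].T@a['t'])
z=P[...,2];ok=(a['range_z']>0)
m=(ok&(abs(z-.055)<.004)).astype(np.uint8)
cs=cv2.findContours(m,0,2)[0];c=max(cs,key=cv2.contourArea);print(cv2.minAreaRect(c), np.median(z[m>0]))
E
```

```text
pics
0.1 [ 0.14941656 -0.50292044  0.23062988] [-3.10753733e+00 -4.51912942e-01  3.64354696e-04] [-0.4556904  -0.34300135 -0.03082908] 0.08550102063647402
[0.52600419 0.06101865 0.05427619] 464.9910724112661 [0.29652068 0.08497816 1.01057866]
((251.40310668945312, 195.818359375), (78.8823471069336, 113.5882339477539), 61.927513122558594) 0.0548393461183812
```

View pics/top.png

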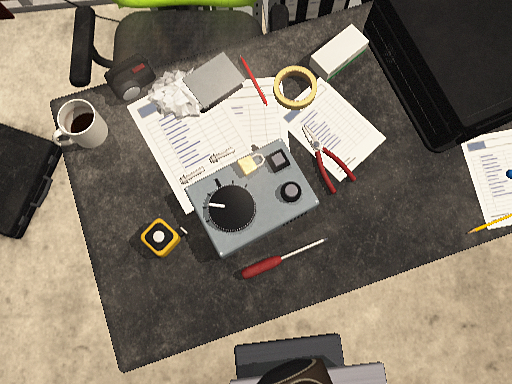

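View pics/scene.png

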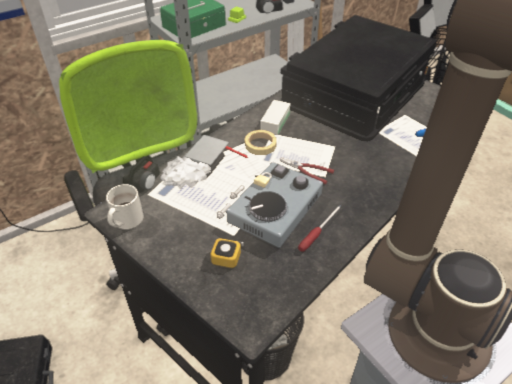

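The top view shows the unit rotated on the desk. The dial is at about (230,208) with its pointer towards the left at (210,205). The round key is at (290,192), the square key at (279,158), the padlock at (247,163), and the long mark near (219,183).

Run:
```python
from h import *
a=dict(np.load('top.npz'));P=cloud(a);z=P[...,2];img=a['color'].astype(int)
v,u=np.mgrid[:384,:512]; roi=(u>185)&(u<322)&(v>138)&(v<258)
# dial: top height plane
m=(roi&(abs(z-.069)<.004)&(np.hypot(u-230,v-208)<34)).astype(np.uint8)
m=cv2.morphologyEx(m,cv2.MORPH_OPEN,np.ones((3,3)))
c=max(cv2.findContours(m,0,2)[0],key=cv2.contourArea);(cu,r)=cv2.minEnclosingCircle(c)
zd=np.median(z[m>0]);D=ray(a,cu,zd)[0];print('dial',cu,r,D,'diam',2*r*(1.0106-zd)/465)
# keys
K={}
for n,(x,y) in dict(start=(290,192),stop=(279,158)).items():
    q=(z>.068)&(np.hypot(u-x,v-y)<16);zz=z[q];zt=np.percentile(zz,80);q&=abs(z-zt)<.003
    K[n]=ray(a,[u[q].mean(),v[q].mean()],zt)[0];print(n,q.sum(),K[n])
# pointer
w=(img.min(-1)>140)&(np.hypot(u-cu[0],v-cu[1])<r*.93)
w&=~(np.hypot(u-cu[0],v-cu[1])<0); pts=ray(a,np.c_[u[w],v[w]],zd)[:,:2]
print('ptr n',w.sum()); dl=pts-D[:2]; far=dl[np.argmax(np.hypot(*dl.T))]; mean=dl.mean(0)
print('far',far,np.hypot(*far),np.degrees(np.arctan2(mean[1],mean[0])))
# unit frame from dial & start: dial(-5,50) start(-35,-75)
b=np.array([-.03,-.125]);d=K['start'][:2]-D[:2]
yaw=np.arctan2(d[1],d[0])-np.arctan2(b[1],b[0]);R=np.array([[np.cos(yaw),-np.sin(yaw)],[np.sin(yaw),np.cos(yaw)]])
print('dist',np.hypot(*d),np.hypot(*b),'yaw',np.degrees(yaw)%360)
O=D[:2]-R@[-.005,.05];print('origin',O,'stop pred',O+R@[.038,-.085])
d2=K['stop'][:2]-D[:2];print('yaw2',np.degrees(np.arctan2(d2[1],d2[0])-np.arctan2(-.135,.043)))
big=cv2.resize(a['color'][130:260,180:325],None,fx=5,fy=5,interpolation=cv2.INTER_CUBIC);cv2.imwrite('pics/crop.png',big[:600])
```

```text
dial (231.125, 206.75) 23.613191604614258 [0.49714465 0.11600099 0.06881341] diam 0.09564983759644775
start 108 [ 0.51745858 -0.01078754  0.07785439]
stop 98 [0.58814572 0.00777379 0.07426487]
ptr n 47
far [0.01282514 0.04268308] 0.04456825983056673 75.83002649934161
dist 0.12840555805458004 0.1285496013218244 yaw 22.598241609654913
origin [0.52097411 0.07176123] stop pred [0.58871924 0.0078895 ]
yaw2 22.390609383459832
```

View pics/crop.png

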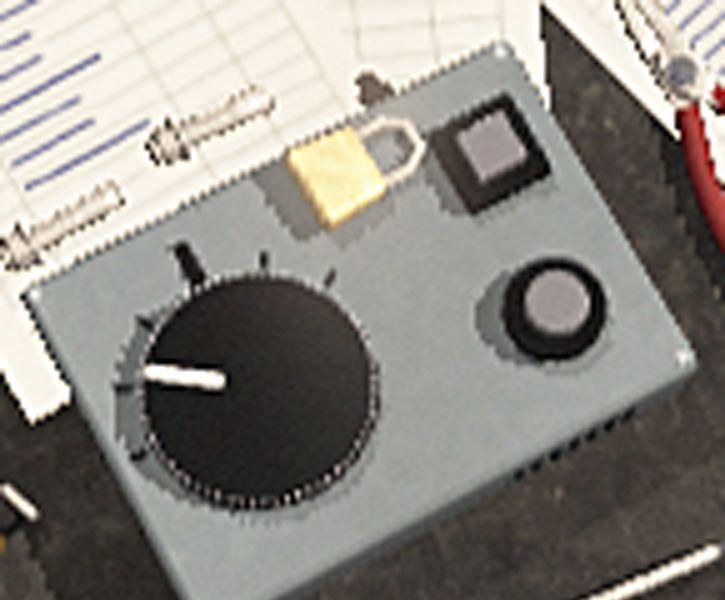

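The unit pose is consistent: yaw is 22.5°, the key distances match to a millimetre, and the heights are 69 and 78 mm. The pointer looks about 53–60° before the mark, so I'll check that from close by. I'm moving over the dial's front side with the fingers shut, unwinding joint 6 on the way.

>>> jog_arm --moves '[{"slide": [0.683,-0.646,0],"yaw": -1},{"slide": [0.756,-0.559,0],"yaw": -1},{"slide": [0.817,-0.464,0],"yaw": -1},{"slide": [0.867,-0.364,0],"yaw": -1},{"slide": [0.904,-0.257,0],"yaw": -1},{"slide": [0.929,-0.147,0],"yaw": -1},{"slide": [0.939,-0.035,0],"yaw": -1},{"slide": [0.937,0.078,0],"yaw": -1},{"slide": [0.92,0.19,0],"yaw": -1},{"slide": [0.891,0.298,0],"yaw": -1},{"slide": [0.849,0.403,0],"yaw": -1},{"slide": [0.795,0.502,0],"yaw": -1}]' --claw 1 --newtons 20

```text
clock: 1.6
tcp_pos: [0.4892, 0.0843, 0.231]
ee_rot: [2.034, 2.394, -0.001]
wrist_force: [0.6, -0.6, 0.7]
width: 0.0002
grip_force: 0.0
```

Run:
```python
from h import *
s=readout.read_state()
R=cv2.Rodrigues(np.array(s['ee_rot']))[0]
print(s['clock'],s['joint_pos'],s['tcp_pos'],'psi',np.arctan2(R[1,0],R[0,0]),'z',R[:,2],s['wrist_force'],s['width'])
w=cap('wrist');np.savez('w1.npz',**w);cv2.imwrite('pics/w1.png',w['color']);print(-w['R'].T@w['t'])
```

```text
1.6 [ 1.70677963e-01  7.19337178e-02 -1.00182975e-01  1.39892639e+00
 -2.16686131e-04  1.57898202e+00] [0.48923247 0.08425661 0.23103874] psi 1.7332886531666802 z [-2.06368406e-04 -2.55449630e-04 -9.99999946e-01] [ 0.63865819 -0.6325269   0.73779496] 0.00017120938690358886
[0.47751302 0.15540973 0.37493635]
```

View pics/w1.png

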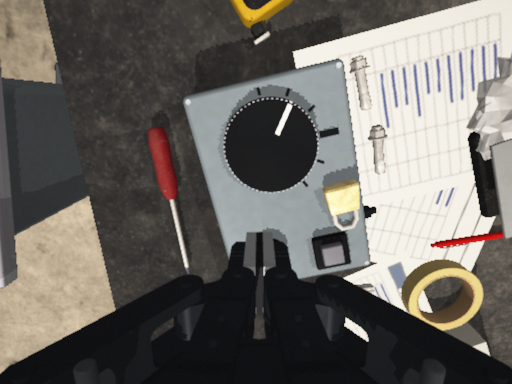

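The wrist view shows the dial at about (271,145), its pointer tip near (289,106), and the long mark at (330,132). Next I'll measure angles with rays at the right heights.

Run:
```python
from h import *
a=dict(np.load('w1.npz'));P=cloud(a);z=P[...,2];img=a['color'].astype(int);v,u=np.mgrid[:384,:512]
near=np.hypot(u-271,v-145)<56
m=(near&(abs(z-.069)<.004)).astype(np.uint8);m=cv2.morphologyEx(m,cv2.MORPH_OPEN,np.ones((3,3)))
c=max(cv2.findContours(m,0,2)[0],key=cv2.contourArea);zd=np.median(z[m>0])
W=ray(a,c[:,0],zd)[:,:2].astype(np.float32)*1000;(D,r)=cv2.minEnclosingCircle(W);e=cv2.fitEllipse(W);print('dial mm',D,r,e,zd)
D=np.array(e[0])/1000
w=(img.min(-1)>140)&(np.hypot(u-271,v-145)<43)
n,l,st,_=cv2.connectedComponentsWithStats(w.astype(np.uint8));k=1+np.argmax(st[1:,4]);w=l==k
pts=ray(a,np.c_[u[w],v[w]],zd)[:,:2];dl=pts-D;rad=np.hypot(*dl.T)
L=cv2.fitLine((pts*1000).astype(np.float32),2,0,.01,.01).ravel();print('ptr n',w.sum(),rad.min(),rad.max(),'line',np.degrees(np.arctan2(L[1],L[0])),'mean',np.degrees(np.arctan2(*dl.mean(0)[::-1])))
d=(img.max(-1)<70)&(abs(z-.056)<.006)
q=ray(a,np.c_[u.ravel(),v.ravel()],.056)[:,:2].reshape(384,512,2)-D;rr=np.hypot(q[...,0],q[...,1])
d&=(rr>.0525)&(rr<.075)
n,l,st,cc=cv2.connectedComponentsWithStats(d.astype(np.uint8))
for i in range(1,n):
    if st[i,4]>4:
        p=q[l==i].mean(0);print(cc[i].round(),st[i,4],rr[l==i].min().round(4),rr[l==i].max().round(4),np.degrees(np.arctan2(p[1],p[0])).round(1))
```

```text
dial mm (496.7433166503906, 115.49107360839844) 48.64942169189453 ((496.7629089355469, 115.63504028320312), (94.68833923339844, 94.99796295166016), 137.31182861328125) 0.0702181525938019
ptr n 174 0.013636693120278163 0.0435948671589992 line 76.08546 mean 76.14931351804765
[258.  91.] 19 0.053 0.0593 112.8
[287.  92.] 19 0.053 0.06 82.4
[311. 108.] 19 0.0526 0.0597 51.9
[329. 132.] 117 0.0529 0.0727 21.5
[320. 161.] 11 0.0533 0.0603 -8.8
[305. 183.] 11 0.0542 0.0607 -38.7
```

The dial centre is (0.4968, 0.1156) from both cameras. The pointer is at 76.1° and the mark at 21.6°, so it needs about 54.5° clockwise. Next I descend to just above the dial.

>>> jog_arm --moves '[{"slide": [-0.043,-0.017,0.8],"yaw": 0},{"slide": [0,0,0.8],"yaw": 0},{"slide": [0,0,0.8],"yaw": 0},{"slide": [0,0,0.17],"yaw": 0},{"slide": [0,0,0],"yaw": 0}]'

```text
clock: 2.28
tcp_pos: [0.4881, 0.0796, 0.0775]
ee_rot: [-2.039, -2.389, 0.001]
wrist_force: [0.5, 0.4, -0.2]
width: 0.0002
grip_force: 0.0
```

>>> jog_arm --moves '[{"slide": [0,0,0.05],"yaw": 0},{"slide": [0,0,0.05],"yaw": 0},{"slide": [0,0,0],"yaw": 0}]'

```text
clock: 2.65
tcp_pos: [0.4885, 0.0797, 0.0717]
ee_rot: [2.039, 2.389, 0.001]
wrist_force: [-0.5, -0.0, -0.0]
width: -0.0
grip_force: 0.0
```

>>> jog_arm --moves '[{"slide": [0.033,0,0.033],"yaw": 0},{"slide": [0,0,0.033],"yaw": 0},{"slide": [0,0,0],"yaw": 0}]'

```text
clock: 3.02
tcp_pos: [0.4884, 0.0817, 0.0678]
ee_rot: [2.038, 2.389, 0.002]
wrist_force: [0.4, -0.7, 4.5]
width: 0.0001
grip_force: 2.5
```

>>> jog_arm --moves '[{"slide": [0,0,0.025],"yaw": 0},{"slide": [0,0,0.02],"yaw": 0},{"slide": [0,0,0],"yaw": 0}]'

```text
clock: 3.4
tcp_pos: [0.4888, 0.0816, 0.0657]
ee_rot: [2.038, 2.388, 0.003]
wrist_force: [-1.4, -1.1, 9.4]
width: -0.0002
grip_force: 4.1
```

>>> jog_arm --moves '[{"slide": [0.03,-0.0624,0],"yaw": 0.992},{"slide": [0.03,-0.0624,0],"yaw": 0.992},{"slide": [0.03,-0.0624,0],"yaw": 0.992},{"slide": [0.03,-0.0624,0],"yaw": 0.992}]'

```text
clock: 3.9
tcp_pos: [0.4741, 0.0887, 0.0658]
ee_rot: [2.547, 1.835, 0.003]
wrist_force: [2.0, -3.4, 8.2]
width: -0.0002
grip_force: 4.2
```

```bash
cat > ptr.py <<'E'
from h import *
import sys
s=readout.read_state();R=cv2.Rodrigues(np.array(s['ee_rot']))[0];D=np.array([.4968,.1156]);r=s['tcp_pos'][:2]-D
print(s['clock'],s['tcp_pos'],'psi',np.degrees(np.arctan2(R[1,0],R[0,0])),'r',np.hypot(*r),'ang',np.degrees(np.arctan2(r[1],r[0])),s['wrist_force'])
for n in ('top','wrist'):
    a=cap(n);np.savez(n+'_l.npz',**a)
    img=a['color'].astype(int);v,u=np.mgrid[:384,:512]
    q=ray(a,np.c_[u.ravel(),v.ravel()],.068)[:,:2].reshape(384,512,2)-D;rr=np.hypot(q[...,0],q[...,1])
    w=((img.min(-1)>140)&(rr<.044)).astype(np.uint8);N,l,st,_=cv2.connectedComponentsWithStats(w)
    if N<2: print(n,'none');continue
    k=1+np.argmax(st[1:,4]);p=q[l==k];m=p.mean(0);print(n,len(p),rr[l==k].min().round(3),rr[l==k].max().round(3),'ptr',np.degrees(np.arctan2(m[1],m[0])).round(1))
    cv2.imwrite('pics/%s_%s.png'%(sys.argv[1],n),a['color'])
E
python3 ptr.py a
```

```text
3.9 [0.47409733 0.08871887 0.06577993] psi 71.52684329277811 r 0.0351853107347407 ang -130.18302583660363 [ 1.99533179 -3.42034597  8.20332018]
top none
wrist 676 0.014 0.044 ptr 50.7
```

The dial follows: the pointer is at 50.7° and the force is fine. Continuing the remaining 29°, with slightly more press.

>>> jog_arm --moves '[{"slide": [0.03,-0.0624,0.008],"yaw": 0.992},{"slide": [0.03,-0.0624,0],"yaw": 0.992},{"slide": [0.03,-0.0624,0],"yaw": 0.992},{"slide": [0.03,-0.0624,0],"yaw": 0.992},{"slide": [0.01,-0.0208,0],"yaw": 0.33},{"slide": [0,0,0],"yaw": 0}]'

```text
clock: 4.75
tcp_pos: [0.4634, 0.1033, 0.0651]
ee_rot: [2.929, 1.13, 0.002]
wrist_force: [-3.1, -2.6, 9.8]
width: -0.0
grip_force: 4.9
```

```bash
python3 ptr.py b
```

```text
4.75 [0.46335758 0.10334403 0.06509412] psi 42.19877428953676 r 0.035617474591230644 ang -159.87313947401003 [-3.07777306 -2.5691822   9.78564553]
top none
wrist 741 0.014 0.044 ptr 21.1
```

>>> jog_arm --moves '[{"slide": [0,0,-0.05],"yaw": 0},{"slide": [0,0,-0.1],"yaw": 0},{"slide": [0,0,-0.8],"yaw": 0},{"slide": [0,0,-0.8],"yaw": 0},{"slide": [0,0,0],"yaw": 0}]'

```text
clock: 5.48
tcp_pos: [0.4651, 0.1043, 0.1727]
ee_rot: [2.93, 1.131, 0.01]
wrist_force: [0.1, -0.2, -0.1]
width: -0.0001
grip_force: 0.0
```

```bash
python3 ptr.py c; python3 -c "
import cv2;i=cv2.imread('pics/c_wrist.png');cv2.imwrite('pics/c_crop.png',i)"
```

```text
5.475 [0.46509448 0.10430045 0.17273787] psi 42.229015222893345 r 0.03365887041508063 ang -160.38440790914575 [ 0.05906811 -0.23419009 -0.05860507]
top none
wrist 262 0.014 0.044 ptr 20.8
```

View pics/c_crop.png

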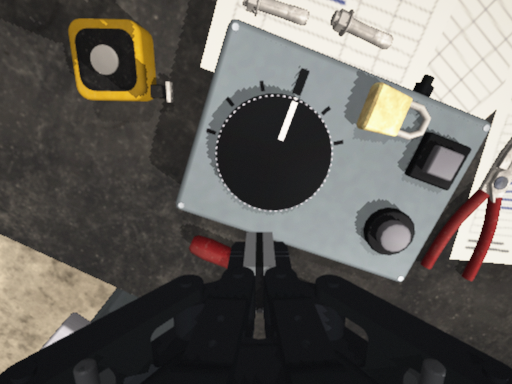

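The pointer line now stands at the long mark (pointer (290,117), mark (302,80)), and everything else is undisturbed. The round key is at (396,235), so I'll measure it here as the second view.

Run:
```python
from h import *
a=dict(np.load('wrist_l.npz'));P=cloud(a);z=P[...,2];v,u=np.mgrid[:384,:512]
q=(np.hypot(u-396,v-235)<24)&(z>.073)&(z<.085);zt=np.median(z[q]);K=ray(a,[u[q].mean(),v[q].mean()],zt)[0];print(q.sum(),zt,K)
s=readout.read_state();psi=np.radians(42.23);d=K[:2]-s['tcp_pos'][:2];print(d,'tool mm',1e3*(d@[np.cos(psi),np.sin(psi)]),1e3*(d@[np.sin(psi),-np.cos(psi)]),s['joint_pos'])
```

```text
755 0.07811796387084038 [ 0.51667731 -0.00988888  0.07811796]
[ 0.05348173 -0.11372609] tool mm -36.835565187870756 120.15432058278178 [ 2.20442330e-01  3.79826817e-02 -2.71938326e-01  1.26013897e+00
  1.40437831e-04  2.62503378e+00]
```

>>> jog_arm --moves '[{"slide": [-0.205,0.667,0],"yaw": 0},{"slide": [-0.205,0.667,0],"yaw": 0},{"slide": [-0.205,0.667,0],"yaw": 0},{"slide": [0,0,0.6],"yaw": 0},{"slide": [0,0,0.75],"yaw": 0},{"slide": [0,0,0],"yaw": 0}]'

```text
clock: 6.32
tcp_pos: [0.5125, -0.01, 0.0834]
ee_rot: [-2.927, -1.13, 0.014]
wrist_force: [0.2, 0.5, 1.7]
width: 0.0
grip_force: 0.0
```

>>> jog_arm --moves '[{"slide": [0.05,0.045,0],"yaw": 0},{"slide": [0,0,0],"yaw": 0},{"slide": [0,0,0],"yaw": 0}]'

```text
clock: 6.7
tcp_pos: [0.5214, -0.0099, 0.0894]
ee_rot: [2.93, 1.132, 0.003]
wrist_force: [0.7, -0.2, -0.7]
width: 0.0003
grip_force: 0.0
```

>>> jog_arm --moves '[{"slide": [-0.05,-0.045,0.06],"yaw": 0},{"slide": [0,0,0.06],"yaw": 0},{"slide": [0,0,0],"yaw": 0},{"slide": [0,0,0],"yaw": 0}]'

```text
clock: 7.2
tcp_pos: [0.5163, -0.01, 0.0807]
ee_rot: [-2.931, -1.131, 0.0]
wrist_force: [-0.1, -0.0, -0.0]
width: -0.0003
grip_force: 0.0
```

>>> jog_arm --moves '[{"slide": [0,0,0.05],"yaw": 0},{"slide": [0,0,0.04],"yaw": 0},{"slide": [0,0,0.03],"yaw": 0},{"slide": [0,0,0],"yaw": 0}]'

```text
clock: 7.7
tcp_pos: [0.5166, -0.01, 0.0737]
ee_rot: [2.931, 1.131, 0.001]
wrist_force: [-0.0, 0.4, 3.5]
width: 0.0003
grip_force: 1.6
```

>>> jog_arm --moves '[{"slide": [0,0,0.03],"yaw": 0},{"slide": [0,0,0.03],"yaw": 0},{"slide": [0,0,0],"yaw": 0},{"slide": [0,0,0],"yaw": 0}]'

```text
clock: 8.2
tcp_pos: [0.5166, -0.01, 0.0709]
ee_rot: [2.93, 1.131, 0.002]
wrist_force: [-2.0, 0.3, 10.3]
width: -0.0
grip_force: 5.2
```

>>> jog_arm --moves '[{"slide": [0,0,0.025],"yaw": 0},{"slide": [0,0,0],"yaw": 0},{"slide": [0,0,0],"yaw": 0}]'

```text
clock: 8.57
tcp_pos: [0.5167, -0.01, 0.0708]
ee_rot: [2.93, 1.131, 0.003]
wrist_force: [-6.2, -0.1, 19.7]
width: -0.0001
grip_force: 10.0
```

>>> jog_arm --moves '[{"slide": [0,0,-0.1],"yaw": 0},{"slide": [0,0,-0.3],"yaw": 0},{"slide": [0,0,-0.8],"yaw": 0},{"slide": [-0.7,0,-0.6],"yaw": 0},{"slide": [-0.7,0,0],"yaw": 0},{"slide": [0,0,0],"yaw": 0},{"slide": [0,0,0],"yaw": 0}]'

```text
clock: 9.45
tcp_pos: [0.4542, -0.0664, 0.1761]
ee_rot: [-2.931, -1.131, 0.0]
wrist_force: [0.9, -0.1, -0.5]
width: 0.0002
grip_force: 0.0
```

```bash
python3 ptr.py d
python3 - <<'E'
from h import *
a=cap('top');P=cloud(a);z=P[...,2];v,u=np.mgrid[:384,:512]
for n,(x,y) in dict(start=(290,192),stop=(279,158)).items():
    q=np.hypot(u-x,v-y)<5;print(n,np.median(z[q]))
E
```

```text
9.45 [ 0.45420017 -0.06642046  0.17606948] psi 42.19080365604036 r 0.18693901290307294 ang -103.17234303017139 [ 0.8920129  -0.12779549 -0.47827281]
top 33 0.016 0.043 ptr 23.2
wrist none
start 0.0769143739234052
stop 0.07342011942315252
```

The key bottomed (20 N with no further travel) and came back up to 77 mm. The pointer reads 21–23°, against the mark at about 22°, and the arm is clear of everything.

```bash
python3 -c "
from bench import order
print(order.sign_off())"
```

```text
the job is handed in; nothing more can be done
None
```

I turned the dial clockwise until its pointer stood at the long mark, then pressed the round start key fully down and let it come back up. I left the square key and the loose things alone, and handed the job in at about 9.5 s; no verdict came back.

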